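Fit the tongued cover on a gear case

ROBOT

A 6-joint arm with a two-finger parallel gripper is mounted at the origin on the work surface. World frame = base frame: x ahead of the robot, y to its left, z up, the work surface at z = 0. Lengths are in mm, angles in rad, forces in N, time in s.
With the tool pointing down it reaches from about 275 to 1000 mm from the base axis. Payload 8.4 kg.
Tool frame: the origin (TCP) lies midway between the tips of the shut fingers; the grasp point (between the pads) lies 19 mm behind it; z points along the fingers, y is the line along which they close (so a half turn about z gives the same grasp; the last joint's range is limited). The gripper opens to 85 mm and grips with 20 to 120 N. Pads are 22 mm wide; open, the fingers measure 114 mm over their backs; the gripper's body (76 mm by 85 mm) begins 54 mm behind the grasp point. The pads swing forward as they close: fully open they stand 13 mm farther back than shut.
Start: joints at [-1.131, 0.353, 1.633, -0, 1.155, -0.002], TCP at [267.228, -564.993, 231.281] pointing down, gripper open.
Joint ranges: [-2.63, 2.63], [-0.92, 2.1], [0.06, 2.66], [-1.3, 4.44], [0, 2.69], [-3.02, 3.02]. Speed limits (rad/s): [2.22, 2.22, 2.79, 3.14, 3.14, 3.14].

INTERFACE

Orientations are given as [roll, pitch, yaw] about the fixed x, y, z axes, in that order (R = Rz(yaw) Ry(pitch) Rx(roll)).
In Python, from rig import r gives the robot as it stands.
- The arm moves only by the tool servo_tool, never from a script. Its argument "deltas" is a list of rows, each an object of numbers: "x", "y", "z": the shift along the world's x, y, z in mm; "rx", "ry", "rz": the turn, a rotation vector about the world's x, y, z in rad; "gripper": the gripper's target within -1 to 1 (fully open at 1, half-way at 0, shut at -1). A call has 1 to 10 rows; each row is the pose to reach, as a shift and turn from the pose commanded when the call began; what a row does not reach only later rows make up. A row lasts 1/10 s, in which the tool goes at most 50 mm and 8.59 degrees, less where a joint would pass 70% of its speed; a pose out of reach is approached as far as the arm can. A call with a gripper value outside its range is refused whole. The fingers move at their own pace and stop on an object; "newtons" is the grip in N (left out, the last holds). Time passes only in rows, so rows that repeat a pose let the fingers close. It gives the time, the measured TCP pose, the force, the opening and the grip force at its end, in the units of the state.
- r.sense(): the state, without advancing time (a new reading comes with each control period).
- r.grab_frame(name): name is "scene" or "top"; returns the picture (420x560x3 uint8, blue, green, red); there is no depth.
- r.camera_params(name): a dict with "mtx" (3x3 intrinsics, pixels), "eye" and "orientation" of the camera in the world. Camera axes: x right, y down, z forward; pixel columns grow to the right and rows downward; lengths in mm; the calibration is good to about 2 mm. A picture is of the moment at which its call begins. camera_params takes no time and is no camera call.
- r.sign_off(): hands the job in; it is judged then, once.
Trained networks look in the newest picture that a camera, given by its name, has taken for a name from the list of things; names that differ only in an ending like _2 or _b are one class to them, and where a whole thing is asked for, a point or a joint stands for the part that bears it (a point fixed in the world has none). Each returns a list of dicts, best first, with "conf" (0 to 1); they miss things now and then, are a little off and sometimes report something else, mostly with a low value. They report only what shows in the picture. A call takes as long as a camera call. They do not tell look-alikes from the thing itself.
- r.recognise(name, camera): "box" ([left, top, width, height] in pixels, round what is visible of it).
The state is a dict: "clock": time; "qpos": joint angles; "qvel": joint speeds; "joint_efforts": joint torques, N m; "eef_pos": TCP position; "tcp_rot": TCP orientation; "contact_force": force on the tool from outside, world axes, zero at the start; "wrist_torque": the same for the moment, N m; "opening": opening from 0.0 (shut) to 1.0 (fully open); "grasp_force": force on a finger pad.
Only numpy, scipy, OpenCV 4.12 (cv2) and the standard library are available. Lean on these libraries where they do the work, as an engineer would, in place of code of your own. Each camera call takes 0.05 s, during which the arm holds its last target. There are 200 camera calls.

TASK

Close the open gear case: pick up the yellow cover by its black rib, hook its steel tongue at an angle under the lip of the case's groove, feel it fully home with only light pressure, then lower the cover flat and press its free edge down until the red spring catch clicks over it. The fit is close and the groove is not exactly where it seems, so go by feel and do not force anything. Leave the cover locked and flat, and leave the spray can, spanner and pulley alone.

Things in the scene. Friction and masses are not known exactly. Their poses are not given: they have to be found in the camera images.
- case: Blue open-topped gear case fixed to the bench, 250 x 130 mm; seat for the cover 60 mm above the bench. Origin: centre of its underside; x runs from the groove end (robot side) to the catch end, z up. On it an aluminium frame (groove rail, stop wall, catch) sits shifted in its long slots by up to 20 mm either way along x: unmeasured, only seen or felt; it does not give under working forces. The sides are open.
- groove (a point): Unshifted place (see case) of the groove's foot, case x = -75 mm, z = 60 mm; axes as the case's. Here stands the groove's upright end face, on which the tongue tip butts; the lip covers the groove to 9 mm from it in +x, lip underside 9 mm, top 15 mm above the seat; a ledge at seat height runs on to 56 mm from the end face.
- stop (a point): Unshifted place (see case) of the foot of the stop wall's face, case x = +77 mm, z = 60 mm; wall 14 mm high, seat in front of it from 16 mm before. It shifts with the groove: always 152 mm from groove end face to stop wall, for a cover 150 mm long, so a tongue not home within 2 mm lets the free edge land on the wall.
- cover: Loose yellow cover plate, about 0.4 kg, 150 mm along x (tongue included), 120 mm along y, 9 mm thick, lying flat. Origin: centre of its underside; z up. Along the -x edge a steel tongue 14 mm long, 5 mm thick, flush with the underside; free edge at x = +75 mm. Black grip rib at the origin, 14 mm thick along x, 60 mm along y, its top 37 mm above the underside. Locked, its axes match the case's.
- tongue (a point): Tip of the cover's tongue: middle of its lower edge, at cover x = -75 mm, z = 0; axes as the cover's. A slant of 10 to 15 degrees (free edge raised) suits the groove; over 20 degrees the tongue binds in it.
- press_spot (a point): Red dot on the cover's top, 19 mm in from the free edge (cover x = 56 mm, z = 9 mm): where to press the catch home; about 5 to 15 N does it.
- catch (a joint): Red spring catch, 40 mm wide, in the middle of the stop wall; value: how far it is pushed back along case +x, 0 (out) to 0.008 m. The nose reaches 6 mm out from the wall face; its slope lets an edge coming down push it back, then it springs out over the cover (nose underside 10 mm, catch top 22 mm above the seat). Spring 2 N at rest, 4 N fully back.
- spray_can: Bystander: metal spray can with yellow band and red cap, 66 mm across, 188 mm tall, standing. Origin: centre of its underside.
- spanner: Bystander: steel spanner 180 mm long, lying flat. Origin: middle of its underside.
- pulley: Bystander: dark steel toothed pulley, 86 mm across, 42 mm high. Origin: centre of its underside.
Not all that is in view belongs to the job. What is shaped like the cover but brown or green is not meant.

How it is judged (in metres and radians):
On the way:
1. the cover is held slanted (at least 4 degrees) with its tongue down at the groove (angle between cover's own z axis and vertical above 0.07 rad and x of tongue in the frame of case between -0.099 and -0.038 m and z of tongue in the frame of case between 0.055 and 0.069 m and y of tongue in the frame of case between -0.015 and 0.015 m), for 0.1 s.
At the end, for the whole second after the job is handed in: The cover lies flat on its seat (tilt under 1.4 degrees, tongue and pressing spot within 2.5 mm of their seated height), tongue under the lip at the groove end, square to the case within 3.4 degrees and centred sideways within 10 mm, the catch sprung out over it (under 2.5 mm), at rest (angle between cover's own z axis and vertical below 0.025 rad and z of tongue in the frame of case between 0.057 and 0.0625 m and z of press_spot in the frame of case below 0.0715 m and angle between the x axis of cover and the x axis of case, either way round below 0.06 rad and x of tongue in the frame of case below -0.052 m and y of tongue in the frame of case between -0.01 and 0.01 m and value of joint catch below 0.0025 m and linear speed of cover below 0.01 m/s); the robot touches nothing.
It fails at once if the cover, while slanted more than 5 degrees, is pushed against the case, its frame or its catch with more than 20 N (angle between cover's own z axis and vertical above 0.0873 rad and contact force between cover and case above 20 N).
It fails at once if the cover is pressed against the case, its frame or its catch with more than 40 N (contact force between cover and case above 40 N).
It fails at once if the spray can is moved more than 30 mm (distance of spray_can from where it was at the start of the episode above 0.03 m).
It fails at once if the spanner is moved more than 30 mm (distance of spanner from where it was at the start of the episode above 0.03 m).
It fails at once if the pulley is moved more than 30 mm (distance of pulley from where it was at the start of the episode above 0.03 m).
It also fails if it takes over 58 s, if anything falls off the work surface, if the arm or the gripper's body presses on something with over 40 N, if the wrist force passes 120 N, or if a joint passes its speed limit or range.

## Working session

There is one attempt and no reset: what is moved stays moved. The work goes in short steps, Python scripts to look and compute and a tool call to move; the robot and the scene stay as the last step left them, time stands still between calls to the robot, and variables do not carry over. Pictures are saved under pics/ and viewed, at most 10 in all, crops included, and the job is handed in when it is done.

Besides the shell and the picture viewer there is one more tool, called after "Emit:" by a JSON object that holds its "api" and its "payload", one argument or row to a line. servo_tool: Moves the arm, as the interface text tells. Its arguments: {"type":"object","properties":{"deltas":{"type":"array","items":{"type":"object","properties":{"x":{"type":"number"},"y":{"type":"number"},"z":{"type":"number"},"rx":{"type":"number"},"ry":{"type":"number"},"rz":{"type":"number"},"gripper":{"type":"number"}}}},"newtons":{"type":"number"}},"required":["deltas"]}

```bash
mkdir -p pics; ls; python3 - <<'E'
from rig import r
import cv2,numpy as np
for c in("scene","top"):
    f=r.grab_frame(c); cv2.imwrite(f"pics/{c}0.png",f)
    p=r.camera_params(c); print(c,{k:np.round(v,4).tolist() for k,v in p.items()})
    for n in("case","cover","press_spot","catch","spray_can","spanner","pulley"):
        print(n,[(np.round(d["box"]).tolist(),round(d["conf"],2)) for d in r.recognise(n,c)][:4])
print(r.sense())
E
```

```text
pics
scene {'mtx': [[403.3777, 0.0, 288.0372], [0.0, 403.3777, 211.3069], [0.0, 0.0, 1.0]], 'eye': [1075.1858, -74.9347, 851.3632], 'orientation': [-2.5519, -0.0104, 1.6787]}
case [([366.0, 189.0, 76.0, 120.0], 0.76)]
cover [([391.0, 137.0, 59.0, 46.0], 0.95), ([207.0, 202.0, 71.0, 63.0], 0.75), ([213.0, 284.0, 88.0, 88.0], 0.71), ([126.0, 165.0, 68.0, 56.0], 0.62)]
press_spot [([392.0, 136.0, 62.0, 49.0], 0.97), ([210.0, 200.0, 72.0, 66.0], 0.95), ([213.0, 284.0, 82.0, 88.0], 0.8), ([122.0, 166.0, 74.0, 51.0], 0.76)]
catch []
spray_can [([330.0, 286.0, 44.0, 61.0], 0.77)]
spanner [([321.0, 146.0, 25.0, 50.0], 0.86), ([368.0, 192.0, 73.0, 112.0], 0.48)]
pulley [([215.0, 140.0, 34.0, 31.0], 0.74)]
top {'mtx': [[514.7665, 0.0, 272.391], [0.0, 514.7665, 202.1649], [0.0, 0.0, 1.0]], 'eye': [411.5151, -132.806, 1484.4212], 'orientation': [-3.031, 0.0185, -1.5681]}
case [([152.0, 154.0, 63.0, 94.0], 0.76)]
cover [([287.0, 172.0, 54.0, 61.0], 0.95), ([369.0, 206.0, 64.0, 59.0], 0.76), ([127.0, 272.0, 58.0, 60.0], 0.69)]
press_spot [([287.0, 172.0, 55.0, 59.0], 0.97), ([368.0, 203.0, 61.0, 6
[... 292 characters left out ...]
0.93)]
{'clock': 0.8, 'qpos': array([-1.13138733e+00,  3.52951697e-01,  1.63340393e+00,  6.60055748e-06,
        1.15516710e+00, -2.33947429e-03]), 'qvel': array([ 0.00013664, -0.00055516, -0.00121893, -0.00042497,  0.0008806 ,
       -0.00105635]), 'joint_efforts': array([ 1.51534114e-03, -6.05099130e+01, -3.42422891e+01,  2.84735706e-04,
        9.06763889e-04, -2.89630736e-05]), 'eef_pos': array([ 267.2426048 , -564.99931523,  231.30947178]), 'tcp_rot': array([ 3.14152271e+00, -5.87517656e-06,  4.41745807e-01]), 'contact_force': array([-0.3025753 ,  0.54239028, -0.7030682 ]), 'wrist_torque': array([-0.00435488,  0.01137511,  0.01462022]), 'grasp_force': 0.0, 'opening': 0.9993739788931668}
```

```bash
python3 - <<'E'
import cv2,numpy as np
f=cv2.imread("pics/top0.png"); cv2.imwrite("pics/top0c.png",cv2.resize(f[60:360,90:470],(760,600),interpolation=cv2.INTER_CUBIC))
f=cv2.imread("pics/scene0.png"); cv2.imwrite("pics/scene0c.png",cv2.resize(f[100:400,80:480],(800,600),interpolation=cv2.INTER_CUBIC))
E
```

```text
(no output)
```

View pics/top0c.png

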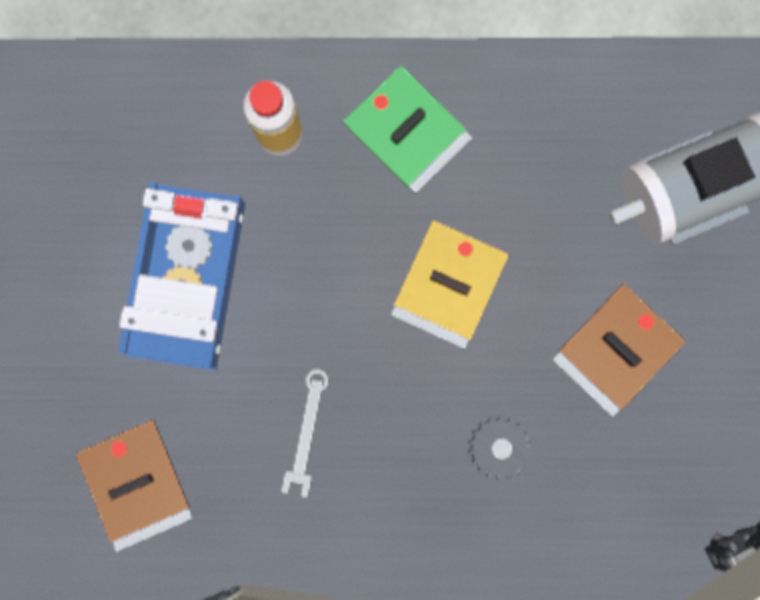

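View pics/scene0c.png

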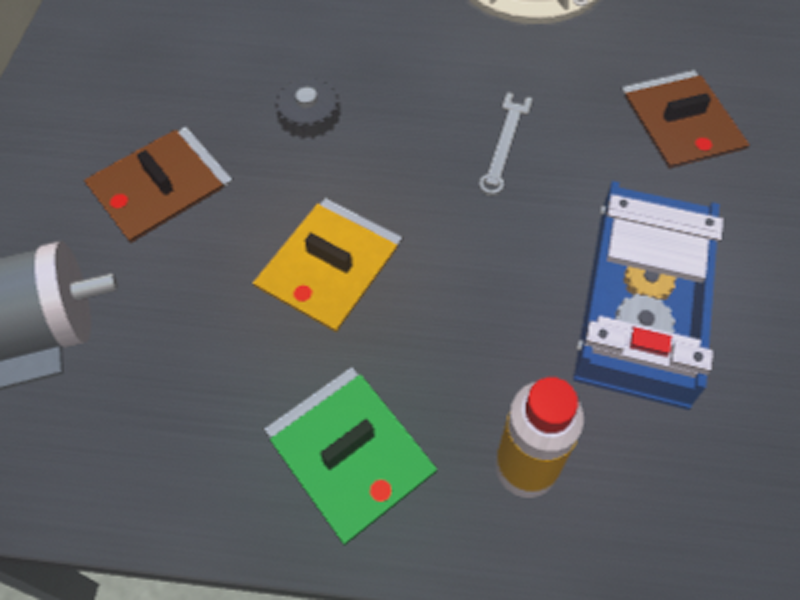

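The top crop shows these candidates: yellow cover at crop (450,280), i.e. full (315,200); brown ones at (130,485) and (620,350); green one at (405,130). Only the yellow one fits the description. The case is at (185,275), with its catch end up in the picture (+x). Next I'll take enlarged crops of the cover and case.

```bash
python3 - <<'E'
import cv2,numpy as np
t=cv2.imread("pics/top0.png"); s=cv2.imread("pics/scene0.png")
# case crops 6x: top x145-215,y148-248 ; scene x362-446,y188-308
a=cv2.resize(t[148:248,145:215],None,fx=6,fy=6,interpolation=cv2.INTER_CUBIC)
b=cv2.resize(t[165:240,280:350],(380,407),interpolation=cv2.INTER_CUBIC)
o=np.zeros((600,800,3),np.uint8);o[:600,:420]=a;o[:407,420:]=b
cv2.imwrite("pics/c1.png",o)
cv2.imwrite("pics/c2.png",cv2.resize(s[188:308,362:446],None,fx=5,fy=5,interpolation=cv2.INTER_CUBIC))
for n,f in(("top",t),("scene",s)):
    h=cv2.cvtColor(f,cv2.COLOR_BGR2HSV)
    m=cv2.inRange(h,(20,120,120),(32,255,255))
    k,l,st,c=cv2.connectedComponentsWithStats(m); i=1+np.argmax(st[1:,4])
    cs=max(cv2.findContours((l==i).astype(np.uint8),0,2)[0],key=cv2.contourArea)
    print(n,st[i],cv2.approxPolyDP(cv2.convexHull(cs),4,True)[:,0].tolist())
    x,y,w,hh=st[i][:4]; sub=h[y:y+hh,x:x+w]
    red=cv2.inRange(sub,(0,150,120),(8,255,255))|cv2.inRange(sub,(172,150,120),(180,255,255)); blk=cv2.inRange(sub,(0,0,0),(180,255,60))
    for q,mm in(("red",red),("blk",blk)):
        hull=np.zeros_like(mm);cv2.fillConvexPoly(hull,cv2.convexHull(cs)-[x,y],255)
        M=cv2.moments(mm&hull,True);print(q,M["m00"],M["m10"]/M["m00"]+x,M["m01"]/M["m00"]+y)
E
```

```text
top [ 288  171   56   58 1723] [[306, 171], [343, 188], [325, 228], [288, 211]]
red 34.0 322.1470588235294 183.97058823529412Traceback (most recent call last):
  File "<stdin>", line 19, in <module>
ZeroDivisionError: float division by zero
```

View pics/c1.png

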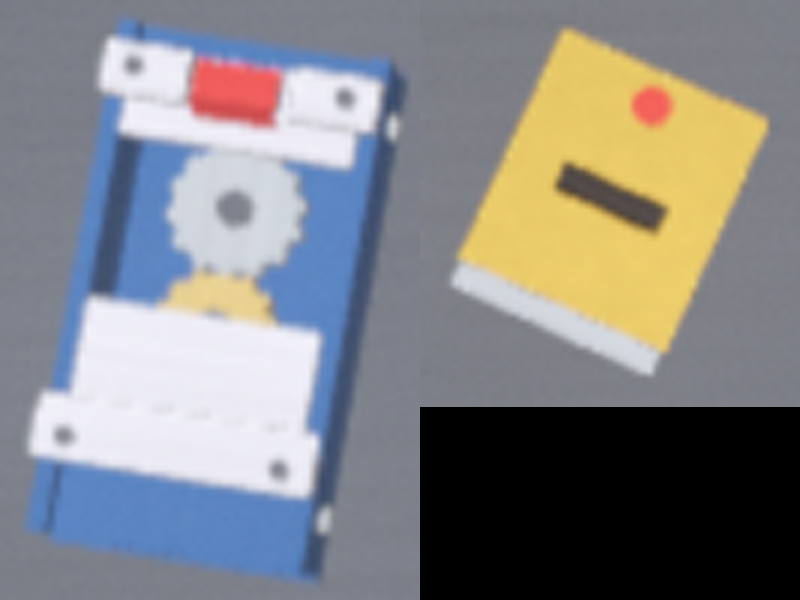

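View pics/c2.png

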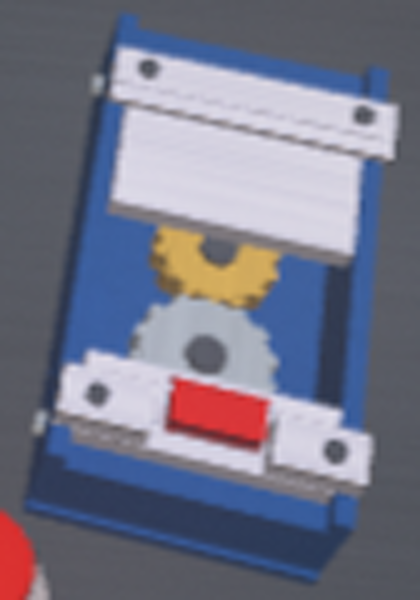

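Pictures: the first shows the case with ledge edge (88,296)–(320,332), seat front edge (122,135)–(352,167) and red catch (235,92). It also shows the plain yellow cover with red dot and rib, which confirms the target. The second shows the same edges from the scene camera: ledge edge (110,210)–(350,262), seat edge (90,352)–(340,410). Now I'll compute world positions.

```bash
cat > h.py <<'E'
import numpy as np
from scipy.spatial.transform import Rotation as R
from scipy.optimize import least_squares
from rig import r
C={c:r.camera_params(c) for c in("scene","top")}
def proj(c,P):
    p=C[c];q=(np.atleast_2d(P)-p["eye"])@R.from_euler("xyz",p["orientation"]).as_matrix()
    q=q@np.array(p["mtx"]).T;return q[:,:2]/q[:,2:]
def ray(c,uv,z):
    p=C[c];d=R.from_euler("xyz",p["orientation"]).as_matrix()@np.linalg.solve(p["mtx"],[uv[0],uv[1],1]);e=np.array(p["eye"])
    return e+d*(z-e[2])/d[2]
E
python3 - <<'E'
from h import *
np.set_printoptions(precision=1,suppress=True)
T=lambda u,v:(145+u/6-.5+.08,148+v/6-.5+.08)
S=lambda u,v:(362+u/5-.4,188+v/5-.4)
for nm,c,pts in(("T",  "top",[T(88,296),T(320,332),T(122,135),T(352,167)]),("S","scene",[S(110,210),S(352,262),S(90,352),S(340,410)])):
    P=[ray(c,p,60)for p in pts];print(nm,*P)
    m1,m2=(P[0]+P[1])/2,(P[2]+P[3])/2
    print("ledge mid",m1,"seat mid",m2,"dist",np.linalg.norm(m2-m1),"yaw axis",np.arctan2(*(m2-m1)[1::-1]),"yaw edges",[np.arctan2(*( (a-b))[1::-1])-np.pi/2 for a,b in((P[0],P[1]),(P[2],P[3]))])
    print("w",np.linalg.norm(P[0]-P[1]),np.linalg.norm(P[2]-P[3]))
# blue case bottom/top corners in top view: rim ends
for p in [(120,20),(392,60),(28,530),(318,580)]: print("rim",ray("top",T(*p),75), ray("top",T(*p),0))
# cover
t=[(306,171),(343,188),(325,228),(288,211)]
mod=np.array([[75,60,9],[75,-60,9],[-61,-60,9],[-61,60,9],[56,0,9]],float)
obs=np.array(t+[(322.1,184.0)],float)
def f(q,c="top",o=obs):
    P=R.from_euler("z",q[2]).apply(mod)+[q[0],q[1],0];return (proj(c,P)-o).ravel()
s=least_squares(f,[400,-250,-.4]);print("cover",s.x,s.fun)
print("rib in scene predicted",proj("scene",R.from_euler("z",s.x[2]).apply([[0,30,37],[0,-30,37],[56,0,9]])+[s.x[0],s.x[1],0]))
E
```

```text
T [584.3 210.8  60. ] [567.5 101.9  60. ] [660.4 196.8  60. ] [645.2  88.4  60. ]
ledge mid [575.9 156.4  60. ] seat mid [652.8 142.6  60. ] dist 78.11279631404213 yaw axis -0.1771033010487288 yaw edges [np.float64(-0.15331215670875697), np.float64(-0.1394910620661418)]
w 110.1569283024844 109.53236622858104
S [573.   99.8  60. ] [588.2 208.3  60. ] [647.5  89.4  60. ] [663.5 196.5  60. ]
ledge mid [580.6 154.1  60. ] seat mid [655.5 142.9  60. ] dist 75.73856482274658 yaw axis -0.14767634396804113 yaw edges [np.float64(-3.280971876189738), np.float64(-3.2897221646073267)]
w 109.55292817650869 108.33669128870456
rim [712.1 195.7  75. ] [728.1 213.2   0. ]
rim [693.   68.3  75. ] [708.  79.   0.]
rim [474.5 231.8  75. ] [477.9 251.2   0. ]
rim [452.   98.2  75. ] [454.2 110.5   0. ]
cover [ 577.2 -226.2   -0.4] [ 0.1 -1.4  1.1 -1.3 -0.2  1.5 -1.3  1.1  0.3  0. ]
rib in scene predicted [[254.4 228.3]
 [233.5 217.3]
 [231.5 246.2]]
```

Emit:
{"api": "servo_tool", "payload": {
  "deltas": [
    {"x":310,"y":339,"z":-60,"rz":0.7,"gripper":1},
    {"x":310,"y":339,"z":-60,"rz":0.7},
    {"x":310,"y":339,"z":-60,"rz":0.7},
    {"x":310,"y":339,"z":-60,"rz":0.7},
    {"x":310,"y":339,"z":-60,"rz":0.7},
    {"x":310,"y":339,"z":-60,"rz":0.7},
    {"x":310,"y":339,"z":-60,"rz":0.7},
    {"x":310,"y":339,"z":-60,"rz":0.7},
    {"x":310,"y":339,"z":-60,"rz":0.7},
    {"x":310,"y":339,"z":-60,"rz":0.7}
  ]
}}

```text
invalid input
```

```bash
python3 - <<'E'
from h import *
import cv2
s=r.sense();print(s["eef_pos"],s["tcp_rot"],s["clock"],s["contact_force"],s["qpos"])
f=r.grab_frame("scene");cv2.imwrite("pics/s1.png",f)
h=cv2.cvtColor(cv2.imread("pics/top0.png"),cv2.COLOR_BGR2HSV)
def cen(m): M=cv2.moments(m,True);return M["m10"]/M["m00"],M["m01"]/M["m00"]
b=np.zeros(h.shape[:2],np.uint8);cv2.fillConvexPoly(b,np.array([(307,176),(338,190),(324,222),(293,208)]),255)
blk=cv2.inRange(h,(0,0,0),(180,255,110))&b
print("rib top view",cen(blk),ray("top",cen(blk),35),cv2.minAreaRect(cv2.findNonZero(blk)))
E
```

```text
[ 267.2426048  -564.99931523  231.30947178] [ 3.14152271e+00 -5.87517656e-06  4.41745807e-01] 0.8 [-0.3025753   0.54239028 -0.7030682 ] [-1.13138733e+00  3.52951697e-01  1.63340393e+00  6.60055748e-06
  1.15516710e+00 -2.33947429e-03]
rib top view (314.5, 201.0) [ 575.88860916 -224.73427854   35.        ] ((314.5, 200.99998474121094), (18.786653518676758, 4.386310577392578), 24.443954467773438)
```

Emit:
{"api": "servo_tool", "payload": {
  "deltas": [
    {"x":45,"y":45,"z":-10,"rx":0,"ry":0,"rz":0.1,"gripper":1},
    {"x":80,"y":80,"z":-20,"rx":0,"ry":0,"rz":0.2,"gripper":1},
    {"x":115,"y":115,"z":-30,"rx":0,"ry":0,"rz":0.3,"gripper":1},
    {"x":150,"y":150,"z":-40,"rx":0,"ry":0,"rz":0.4,"gripper":1},
    {"x":185,"y":185,"z":-50,"rx":0,"ry":0,"rz":0.5,"gripper":1},
    {"x":220,"y":220,"z":-60,"rx":0,"ry":0,"rz":0.6,"gripper":1},
    {"x":250,"y":260,"z":-70,"rx":0,"ry":0,"rz":0.7,"gripper":1},
    {"x":280,"y":300,"z":-80,"rx":0,"ry":0,"rz":0.71,"gripper":1},
    {"x":309,"y":339,"z":-80,"rx":0,"ry":0,"rz":0.71,"gripper":1},
    {"x":309,"y":339,"z":-80,"rx":0,"ry":0,"rz":0.71,"gripper":1}
  ]
}}

```text
clock: 1.85
eef_pos: [578.4, -222.4, 150.8]
tcp_rot: [-3.141, -0.001, 1.155]
contact_force: [-0.4, -0.7, 0.4]
opening: 0.994
grasp_force: 0.0
```

Emit:
{"api": "servo_tool", "payload": {
  "deltas": [
    {"x":0,"y":0,"z":-35,"rx":0,"ry":0,"rz":0,"gripper":1},
    {"x":0.5,"y":0,"z":-70,"rx":0,"ry":0,"rz":-0.005,"gripper":1},
    {"x":0.5,"y":0,"z":-105,"rx":0,"ry":0,"rz":-0.005,"gripper":1},
    {"x":0.5,"y":0,"z":-125,"rx":0,"ry":0,"rz":-0.005,"gripper":1},
    {"x":0.5,"y":0,"z":-137,"rx":0,"ry":0,"rz":-0.005,"gripper":1},
    {"x":0.5,"y":0,"z":-138,"rx":0,"ry":0,"rz":-0.005,"gripper":1},
    {"x":0.5,"y":0,"z":-138,"rx":0,"ry":0,"rz":-0.005,"gripper":1}
  ]
}}

```text
clock: 2.55
eef_pos: [577.2, -226.4, 13.9]
tcp_rot: [3.141, -0.0, 1.147]
contact_force: [0.1, 0.8, 0.1]
opening: 1.001
grasp_force: 0.0
```

Emit:
{"api": "servo_tool", "payload": {
  "deltas": [
    {"gripper":-1},
    {"gripper":-1},
    {"gripper":-1},
    {"gripper":-1},
    {"gripper":-1},
    {"gripper":-1},
    {"gripper":-1},
    {"gripper":-1},
    {"gripper":-1},
    {"gripper":-1}
  ],
  "newtons": 60
}}

```text
invalid input
```

Emit:
{"api": "servo_tool", "payload": {
  "deltas": [
    {"x":0,"y":0,"z":0,"rx":0,"ry":0,"rz":0,"gripper":-1},
    {"x":0,"y":0,"z":0,"rx":0,"ry":0,"rz":0,"gripper":-1},
    {"x":0,"y":0,"z":0,"rx":0,"ry":0,"rz":0,"gripper":-1},
    {"x":0,"y":0,"z":0,"rx":0,"ry":0,"rz":0,"gripper":-1},
    {"x":0,"y":0,"z":0,"rx":0,"ry":0,"rz":0,"gripper":-1},
    {"x":0,"y":0,"z":0,"rx":0,"ry":0,"rz":0,"gripper":-1},
    {"x":0,"y":0,"z":0,"rx":0,"ry":0,"rz":0,"gripper":-1},
    {"x":0,"y":0,"z":0,"rx":0,"ry":0,"rz":0,"gripper":-1}
  ],
  "newtons": 80
}}

```text
clock: 3.35
eef_pos: [577.3, -226.2, 13.9]
tcp_rot: [3.14, -0.0, 1.147]
contact_force: [-0.4, -0.6, 6.3]
opening: 0.149
grasp_force: 79.4
```

Emit:
{"api": "servo_tool", "payload": {
  "deltas": [
    {"x":0,"y":0,"z":10,"rx":0,"ry":0,"rz":0,"gripper":-1},
    {"x":0,"y":0,"z":35,"rx":0,"ry":0,"rz":0,"gripper":-1},
    {"x":0,"y":0,"z":65,"rx":0,"ry":0,"rz":0.03,"gripper":-1},
    {"x":3,"y":15,"z":95,"rx":0,"ry":0,"rz":0.07,"gripper":-1},
    {"x":6,"y":40,"z":120,"rx":0,"ry":0,"rz":0.11,"gripper":-1},
    {"x":10,"y":70,"z":135,"rx":0,"ry":0,"rz":0.15,"gripper":-1},
    {"x":15,"y":105,"z":140,"rx":0,"ry":0,"rz":0.19,"gripper":-1},
    {"x":20,"y":140,"z":140,"rx":0,"ry":0,"rz":0.23,"gripper":-1},
    {"x":25,"y":175,"z":140,"rx":0,"ry":0,"rz":0.27,"gripper":-1},
    {"x":30,"y":210,"z":140,"rx":0,"ry":0,"rz":0.274,"gripper":-1}
  ]
}}

```text
clock: 4.35
eef_pos: [606.1, -14.6, 153.4]
tcp_rot: [-3.141, 0.0, 1.422]
contact_force: [0.2, 0.4, -4.2]
opening: 0.145
grasp_force: 78.4
```

Emit:
{"api": "servo_tool", "payload": {
  "deltas": [
    {"x":1,"y":35,"z":0,"rx":0,"ry":0,"rz":0,"gripper":-1},
    {"x":2,"y":70,"z":0,"rx":0,"ry":0,"rz":0,"gripper":-1},
    {"x":3,"y":105,"z":0,"rx":0,"ry":0,"rz":0,"gripper":-1},
    {"x":4,"y":135,"z":0,"rx":-0.007,"ry":-0.05,"rz":0,"gripper":-1},
    {"x":5,"y":155,"z":0,"rx":-0.015,"ry":-0.1,"rz":0,"gripper":-1},
    {"x":5,"y":166,"z":0,"rx":-0.025,"ry":-0.17,"rz":0,"gripper":-1},
    {"x":5,"y":166,"z":0,"rx":-0.033,"ry":-0.2175,"rz":0,"gripper":-1},
    {"x":5,"y":166,"z":0,"rx":-0.033,"ry":-0.2175,"rz":0,"gripper":-1},
    {"x":5,"y":166,"z":0,"rx":-0.033,"ry":-0.2175,"rz":0,"gripper":-1}
  ]
}}

```text
clock: 5.25
eef_pos: [611.2, 149.9, 153.3]
tcp_rot: [2.923, 0.0, 1.421]
contact_force: [-0.7, -0.4, -3.6]
opening: 0.146
grasp_force: 78.7
```

```bash
python3 - <<'E'
from h import *
import cv2
s=r.sense();p=s["eef_pos"];M=R.from_euler("xyz",s["tcp_rot"]).as_matrix()
print(p,s["tcp_rot"],s["clock"],s["contact_force"],s["wrist_torque"],M.round(3).tolist())
# cover axes: x = tool y (sign), z = -tool z
cx=-M[:,1] if M[0,1]<0 else M[:,1]; cz=-M[:,2]
print("cover x",cx,"tip",p-75*cx-13.9*cz,"free",p+75*cx-13.9*cz)
t=p-75*cx-13.9*cz
o=[]
cy=np.cross(cz,cx)
for c in("top","scene"):
    f=r.grab_frame(c)
    for q in(t,t+60*cy,t-60*cy,p+75*cx-4.9*cz,p+75*cx-4.9*cz+60*cy,p+75*cx-4.9*cz-60*cy):
        u=proj(c,q)[0]; cv2.circle(f,tuple(int(round(v*16)) for v in u),16,(255,0,255),-1,shift=4)
    x0,y0=(120,120) if c=="top" else (340,160)
    o.append(cv2.resize(f[y0:y0+150,x0:x0+100],(400,600),interpolation=cv2.INTER_CUBIC))
cv2.imwrite("pics/hover.png",np.hstack(o))
E
```

```text
[611.1667425  149.94893958 153.32676366] [2.92347206e+00 4.99794791e-04 1.42108417e+00] 5.25 [-0.69237865 -0.36445626 -3.6178077 ] [0.05921624 0.22981388 0.00340969] [[0.149, 0.965, 0.214], [0.989, -0.146, -0.033], [-0.0, 0.216, -0.976]]
cover x [ 0.96540109 -0.14551251  0.2163951 ] tip [541.73489497 160.40703318 123.52648133] free [686.54505901 138.58015724 155.98574624]
```

View pics/hover.png

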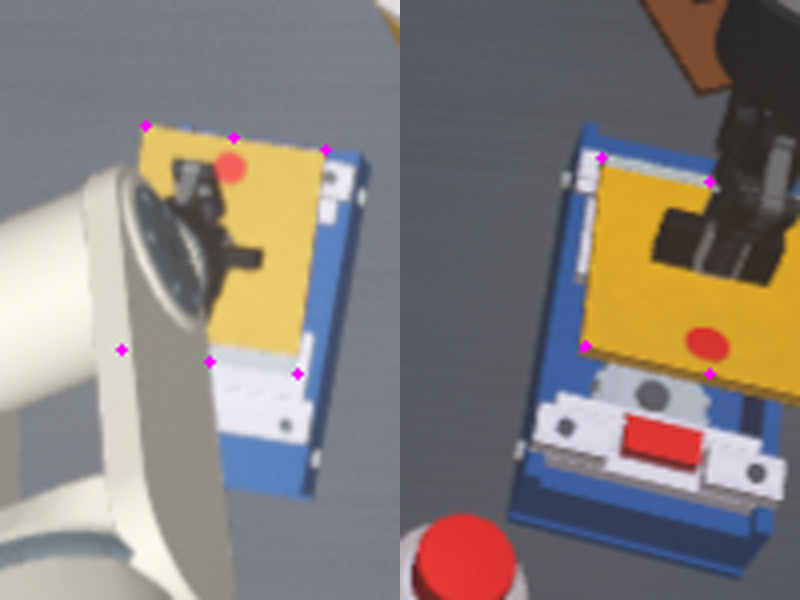

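The hover picture shows the cover outline matching the grip model in both views: tongue corners at left (209,362)/(297,374), free edge at (234,138). I'll go down gently.

Emit:
{"api": "servo_tool", "payload": {
  "deltas": [
    {"x":0,"y":0,"z":-15,"rx":0,"ry":0,"rz":0,"gripper":-1},
    {"x":0,"y":0,"z":-30,"rx":0,"ry":0,"rz":0,"gripper":-1},
    {"x":0,"y":0,"z":-42,"rx":0,"ry":0,"rz":0,"gripper":-1},
    {"x":0,"y":0,"z":-50,"rx":0,"ry":0,"rz":0,"gripper":-1},
    {"x":0,"y":0,"z":-55,"rx":0,"ry":0,"rz":0,"gripper":-1},
    {"x":0,"y":0,"z":-57,"rx":0,"ry":0,"rz":0,"gripper":-1},
    {"x":0,"y":0,"z":-58,"rx":0,"ry":0,"rz":0,"gripper":-1},
    {"x":0,"y":0,"z":-58,"rx":0,"ry":0,"rz":0,"gripper":-1}
  ]
}}

```text
clock: 6.15
eef_pos: [612.0, 150.1, 95.6]
tcp_rot: [2.921, -0.0, 1.421]
contact_force: [-0.5, 0.3, -3.9]
opening: 0.147
grasp_force: 78.8
```

Emit:
{"api": "servo_tool", "payload": {
  "deltas": [
    {"x":0,"y":0,"z":-1,"rx":0,"ry":0,"rz":0,"gripper":-1},
    {"x":0,"y":0,"z":-2,"rx":0,"ry":0,"rz":0,"gripper":-1},
    {"x":0,"y":0,"z":-2.5,"rx":0,"ry":0,"rz":0,"gripper":-1},
    {"x":0,"y":0,"z":-3,"rx":0,"ry":0,"rz":0,"gripper":-1},
    {"x":0,"y":0,"z":-3,"rx":0,"ry":0,"rz":0,"gripper":-1}
  ]
}}

```text
clock: 6.65
eef_pos: [611.7, 150.0, 92.3]
tcp_rot: [2.922, 0.0, 1.421]
contact_force: [0.3, 0.7, -3.4]
opening: 0.145
grasp_force: 78.8
```

Emit:
{"api": "servo_tool", "payload": {
  "deltas": [
    {"x":0,"y":0,"z":-0.5,"rx":0,"ry":0,"rz":0,"gripper":-1},
    {"x":0,"y":0,"z":-1,"rx":0,"ry":0,"rz":0,"gripper":-1},
    {"x":0,"y":0,"z":-1.5,"rx":0,"ry":0,"rz":0,"gripper":-1},
    {"x":0,"y":0,"z":-1.5,"rx":0,"ry":0,"rz":0,"gripper":-1}
  ]
}}

```text
clock: 7.05
eef_pos: [611.7, 150.0, 90.6]
tcp_rot: [2.922, 0.0, 1.421]
contact_force: [-0.0, -0.0, -4.0]
opening: 0.144
grasp_force: 78.8
```

Emit:
{"api": "servo_tool", "payload": {
  "deltas": [
    {"x":0,"y":0,"z":-0.3,"rx":0,"ry":0,"rz":0,"gripper":-1},
    {"x":0,"y":0,"z":-0.6,"rx":0,"ry":0,"rz":0,"gripper":-1},
    {"x":0,"y":0,"z":-0.6,"rx":0,"ry":0,"rz":0,"gripper":-1}
  ]
}}

```text
clock: 7.35
eef_pos: [611.7, 150.0, 90.1]
tcp_rot: [2.922, 0.0, 1.421]
contact_force: [0.3, -0.3, -3.1]
opening: 0.144
grasp_force: 78.8
```

Emit:
{"api": "servo_tool", "payload": {
  "deltas": [
    {"x":0,"y":0,"z":-0.3,"rx":0,"ry":0,"rz":0,"gripper":-1},
    {"x":0,"y":0,"z":-0.6,"rx":0,"ry":0,"rz":0,"gripper":-1},
    {"x":0,"y":0,"z":-0.6,"rx":0,"ry":0,"rz":0,"gripper":-1}
  ]
}}

```text
clock: 7.65
eef_pos: [611.8, 150.0, 89.7]
tcp_rot: [2.921, 0.0, 1.421]
contact_force: [-0.3, 0.5, -1.9]
opening: 0.143
grasp_force: 79.0
```

Emit:
{"api": "servo_tool", "payload": {
  "deltas": [
    {"x":-1,"y":0.15,"z":0.4,"rx":0,"ry":0,"rz":0,"gripper":-1},
    {"x":-2,"y":0.3,"z":0.4,"rx":0,"ry":0,"rz":0,"gripper":-1},
    {"x":-3,"y":0.45,"z":0.4,"rx":0,"ry":0,"rz":0,"gripper":-1},
    {"x":-4,"y":0.6,"z":0.4,"rx":0,"ry":0,"rz":0,"gripper":-1},
    {"x":-5,"y":0.75,"z":0.4,"rx":0,"ry":0,"rz":0,"gripper":-1},
    {"x":-6,"y":0.9,"z":0.4,"rx":0,"ry":0,"rz":0,"gripper":-1},
    {"x":-7,"y":1.05,"z":0.4,"rx":0,"ry":0,"rz":0,"gripper":-1},
    {"x":-7,"y":1.05,"z":0.4,"rx":0,"ry":0,"rz":0,"gripper":-1}
  ]
}}

```text
clock: 8.45
eef_pos: [604.5, 151.0, 90.0]
tcp_rot: [2.922, 0.0, 1.421]
contact_force: [0.0, -0.3, -2.8]
opening: 0.144
grasp_force: 78.7
```

Emit:
{"api": "servo_tool", "payload": {
  "deltas": [
    {"x":-0.8,"y":0.12,"z":0,"rx":0,"ry":0,"rz":0,"gripper":-1},
    {"x":-1.6,"y":0.24,"z":0,"rx":0,"ry":0,"rz":0,"gripper":-1},
    {"x":-2.4,"y":0.36,"z":0,"rx":0,"ry":0,"rz":0,"gripper":-1},
    {"x":-3,"y":0.45,"z":0,"rx":0,"ry":0,"rz":0,"gripper":-1},
    {"x":-3,"y":0.45,"z":0,"rx":0,"ry":0,"rz":0,"gripper":-1}
  ]
}}

```text
clock: 8.95
eef_pos: [601.6, 151.5, 90.0]
tcp_rot: [2.922, 0.0, 1.421]
contact_force: [-0.3, -0.4, -4.1]
opening: 0.141
grasp_force: 78.7
```

Emit:
{"api": "servo_tool", "payload": {
  "deltas": [
    {"x":-0.8,"y":0.12,"z":0,"rx":0,"ry":0,"rz":0,"gripper":-1},
    {"x":-1.6,"y":0.24,"z":0,"rx":0,"ry":0,"rz":0,"gripper":-1},
    {"x":-2.4,"y":0.36,"z":0,"rx":0,"ry":0,"rz":0,"gripper":-1},
    {"x":-3.2,"y":0.48,"z":0,"rx":0,"ry":0,"rz":0,"gripper":-1},
    {"x":-4,"y":0.6,"z":0,"rx":0,"ry":0,"rz":0,"gripper":-1},
    {"x":-4,"y":0.6,"z":0,"rx":0,"ry":0,"rz":0,"gripper":-1}
  ]
}}

```text
clock: 9.55
eef_pos: [597.6, 152.1, 90.0]
tcp_rot: [2.922, 0.0, 1.421]
contact_force: [-0.1, -0.5, -2.8]
opening: 0.142
grasp_force: 78.7
```

Emit:
{"api": "servo_tool", "payload": {
  "deltas": [
    {"x":-0.5,"y":0.08,"z":0,"rx":0,"ry":0,"rz":0,"gripper":-1},
    {"x":-1,"y":0.15,"z":0,"rx":0,"ry":0,"rz":0,"gripper":-1},
    {"x":-1.5,"y":0.23,"z":0,"rx":0,"ry":0,"rz":0,"gripper":-1},
    {"x":-2,"y":0.3,"z":0,"rx":0,"ry":0,"rz":0,"gripper":-1},
    {"x":-2,"y":0.3,"z":0,"rx":0,"ry":0,"rz":0,"gripper":-1}
  ]
}}

```text
clock: 10.05
eef_pos: [595.6, 152.4, 90.0]
tcp_rot: [2.922, 0.0, 1.421]
contact_force: [0.5, -0.3, -3.2]
opening: 0.147
grasp_force: 78.7
```

Emit:
{"api": "servo_tool", "payload": {
  "deltas": [
    {"x":-0.5,"y":0.08,"z":0,"rx":0,"ry":0,"rz":0,"gripper":-1},
    {"x":-1,"y":0.15,"z":0,"rx":0,"ry":0,"rz":0,"gripper":-1},
    {"x":-1.5,"y":0.23,"z":0,"rx":0,"ry":0,"rz":0,"gripper":-1},
    {"x":-1.5,"y":0.23,"z":0,"rx":0,"ry":0,"rz":0,"gripper":-1}
  ]
}}

```text
clock: 10.45
eef_pos: [594.1, 152.6, 90.0]
tcp_rot: [2.922, 0.0, 1.421]
contact_force: [0.5, 0.3, -3.7]
opening: 0.147
grasp_force: 78.7
```

Emit:
{"api": "servo_tool", "payload": {
  "deltas": [
    {"x":-0.4,"y":0.06,"z":0,"rx":0,"ry":0,"rz":0,"gripper":-1},
    {"x":-0.8,"y":0.12,"z":0,"rx":0,"ry":0,"rz":0,"gripper":-1},
    {"x":-1.2,"y":0.18,"z":0,"rx":0,"ry":0,"rz":0,"gripper":-1},
    {"x":-1.2,"y":0.18,"z":0,"rx":0,"ry":0,"rz":0,"gripper":-1}
  ]
}}

```text
clock: 10.85
eef_pos: [593.0, 152.8, 90.0]
tcp_rot: [2.922, 0.0, 1.421]
contact_force: [-0.6, -0.0, -4.1]
opening: 0.143
grasp_force: 78.7
```

Emit:
{"api": "servo_tool", "payload": {
  "deltas": [
    {"x":-0.4,"y":0.06,"z":0,"rx":0,"ry":0,"rz":0,"gripper":-1},
    {"x":-0.8,"y":0.12,"z":0,"rx":0,"ry":0,"rz":0,"gripper":-1},
    {"x":-1.2,"y":0.18,"z":0,"rx":0,"ry":0,"rz":0,"gripper":-1},
    {"x":-1.2,"y":0.18,"z":0,"rx":0,"ry":0,"rz":0,"gripper":-1}
  ]
}}

```text
clock: 11.25
eef_pos: [591.8, 153.0, 89.9]
tcp_rot: [2.922, 0.0, 1.421]
contact_force: [-0.1, 0.0, -4.8]
opening: 0.146
grasp_force: 78.7
```

Emit:
{"api": "servo_tool", "payload": {
  "deltas": [
    {"x":-0.4,"y":0.06,"z":0,"rx":0,"ry":0,"rz":0,"gripper":-1},
    {"x":-0.8,"y":0.12,"z":0,"rx":0,"ry":0,"rz":0,"gripper":-1},
    {"x":-0.8,"y":0.12,"z":0,"rx":0,"ry":0,"rz":0,"gripper":-1}
  ]
}}

```text
clock: 11.55
eef_pos: [591.1, 153.1, 90.0]
tcp_rot: [2.921, 0.0, 1.421]
contact_force: [-0.4, -0.5, -3.0]
opening: 0.143
grasp_force: 78.7
```

Emit:
{"api": "servo_tool", "payload": {
  "deltas": [
    {"x":-0.4,"y":0.06,"z":0,"rx":0,"ry":0,"rz":0,"gripper":-1},
    {"x":-0.8,"y":0.12,"z":0,"rx":0,"ry":0,"rz":0,"gripper":-1},
    {"x":-0.8,"y":0.12,"z":0,"rx":0,"ry":0,"rz":0,"gripper":-1}
  ]
}}

```text
clock: 11.85
eef_pos: [590.8, 153.2, 90.3]
tcp_rot: [2.921, -0.0, 1.421]
contact_force: [4.1, -1.3, -4.4]
opening: 0.142
grasp_force: 78.5
```

Emit:
{"api": "servo_tool", "payload": {
  "deltas": [
    {"x":-0.2,"y":0.03,"z":-0.1,"rx":0,"ry":0,"rz":0,"gripper":-1},
    {"x":-0.4,"y":0.06,"z":-0.3,"rx":0,"ry":0,"rz":0,"gripper":-1},
    {"x":-0.4,"y":0.06,"z":-0.3,"rx":0,"ry":0,"rz":0,"gripper":-1}
  ]
}}

```text
clock: 12.15
eef_pos: [590.8, 153.3, 90.2]
tcp_rot: [2.92, -0.0, 1.421]
contact_force: [4.0, -3.1, -2.7]
opening: 0.146
grasp_force: 78.8
```

```bash
python3 - <<'E'
from h import *
s=r.sense();p=s["eef_pos"];M=R.from_euler("xyz",s["tcp_rot"]).as_matrix()
cx=M[:,1]*np.sign(M[0,1]);cz=-M[:,2]
print(p,s["contact_force"],s["wrist_torque"],"tip",p-75*cx-13.9*cz,"tilt",np.arccos(cz[2]))
E
```

```text
[590.75467229 153.28937771  90.215446  ] [ 3.97720804 -3.05746328 -2.66637335] [-0.51142361 -0.64957523 -0.14672925] tip [521.43380883 163.76141115  60.16275219] tilt 0.22171832736573138
```

Emit:
{"api": "servo_tool", "payload": {
  "deltas": [
    {"x":0.43,"y":-0.06,"z":-1.05,"rx":0.0022,"ry":0.0148,"rz":0,"gripper":-1},
    {"x":0.86,"y":-0.13,"z":-2.1,"rx":0.0045,"ry":0.0297,"rz":0,"gripper":-1},
    {"x":1.25,"y":-0.19,"z":-3.2,"rx":0.0067,"ry":0.0445,"rz":0,"gripper":-1},
    {"x":1.65,"y":-0.25,"z":-4.25,"rx":0.009,"ry":0.0593,"rz":0,"gripper":-1},
    {"x":2.0,"y":-0.3,"z":-5.35,"rx":0.0112,"ry":0.0742,"rz":0,"gripper":-1},
    {"x":2.38,"y":-0.36,"z":-6.4,"rx":0.0134,"ry":0.089,"rz":0,"gripper":-1},
    {"x":2.38,"y":-0.36,"z":-6.4,"rx":0.0134,"ry":0.089,"rz":0,"gripper":-1}
  ]
}}

```text
clock: 12.85
eef_pos: [592.9, 152.9, 83.4]
tcp_rot: [3.011, -0.0, 1.42]
contact_force: [4.0, -1.8, -1.1]
opening: 0.145
grasp_force: 79.1
```

```bash
cat > st.py <<'E'
from h import *
s=r.sense();p=s["eef_pos"];M=R.from_euler("xyz",s["tcp_rot"]).as_matrix()
cx=M[:,1]*np.sign(M[0,1]);cz=-M[:,2]
np.set_printoptions(precision=3,suppress=True)
print(s["clock"],p,s["contact_force"],s["wrist_torque"],"tip",p-75*cx-13.9*cz,"free",p+75*cx-13.9*cz,"tilt",np.arcsin(cx[2]),"roll",cz)
E
python3 st.py
```

```text
12.85 [592.867 152.901  83.399] [ 3.993 -1.798 -1.109] [-0.328 -0.499 -0.047] tip [521.125 163.769  59.881] free [668.178 141.496  79.352] tilt 0.13017684135705537 roll [-0.128  0.019  0.992]
```

Emit:
{"api": "servo_tool", "payload": {
  "deltas": [
    {"x":0.33,"y":-0.05,"z":-1.1,"rx":0.0022,"ry":0.0148,"rz":0,"gripper":-1},
    {"x":0.66,"y":-0.1,"z":-2.2,"rx":0.0045,"ry":0.0297,"rz":0,"gripper":-1},
    {"x":0.96,"y":-0.14,"z":-3.3,"rx":0.0067,"ry":0.0445,"rz":0,"gripper":-1},
    {"x":1.26,"y":-0.19,"z":-4.4,"rx":0.009,"ry":0.0593,"rz":0,"gripper":-1},
    {"x":1.26,"y":-0.19,"z":-4.4,"rx":0.009,"ry":0.0593,"rz":0,"gripper":-1}
  ]
}}

```text
clock: 13.35
eef_pos: [593.9, 152.8, 78.9]
tcp_rot: [3.072, -0.0, 1.42]
contact_force: [3.4, -2.2, 2.6]
opening: 0.147
grasp_force: 79.7
```

```bash
python3 st.py
```

```text
13.35 [593.879 152.814  78.852] [ 3.423 -2.19   2.579] [-0.275 -0.435 -0.041] tip [520.861 163.875  59.765] free [668.81  141.467  70.206] tilt 0.06966513662185618 roll [-0.069  0.01   0.998]
```

Emit:
{"api": "servo_tool", "payload": {
  "deltas": [
    {"x":0.26,"y":-0.04,"z":-1.05,"rx":0.0022,"ry":0.0148,"rz":0,"gripper":-1},
    {"x":0.52,"y":-0.08,"z":-2.1,"rx":0.0045,"ry":0.0297,"rz":0,"gripper":-1},
    {"x":0.76,"y":-0.11,"z":-3.15,"rx":0.0067,"ry":0.0445,"rz":0,"gripper":-1},
    {"x":1.0,"y":-0.15,"z":-4.2,"rx":0.009,"ry":0.0593,"rz":0,"gripper":-1},
    {"x":1.0,"y":-0.15,"z":-4.2,"rx":0.009,"ry":0.0593,"rz":0,"gripper":-1}
  ]
}}

```text
clock: 13.85
eef_pos: [594.6, 152.6, 74.3]
tcp_rot: [3.133, 0.0, 1.42]
contact_force: [4.9, -2.3, 0.2]
opening: 0.145
grasp_force: 79.5
```

```bash
python3 st.py
```

```text
13.85 [594.567 152.575  74.262] [ 4.92  -2.322  0.247] [-0.274 -0.492 -0.149] tip [520.535 163.787  59.709] free [668.838 141.325  61.017] tilt 0.008719989056724008 roll [-0.009  0.001  1.   ]
```

Emit:
{"api": "servo_tool", "payload": {
  "deltas": [
    {"x":0.3,"y":-0.05,"z":0,"rx":0.0013,"ry":0.0087,"rz":0,"gripper":-1},
    {"x":0.3,"y":-0.05,"z":0,"rx":0.0013,"ry":0.0087,"rz":0,"gripper":0},
    {"x":0.3,"y":-0.05,"z":0,"rx":0.0013,"ry":0.0087,"rz":0,"gripper":0},
    {"x":0.3,"y":-0.05,"z":0,"rx":0.0013,"ry":0.0087,"rz":0,"gripper":0},
    {"x":0.3,"y":-0.05,"z":0,"rx":0.0013,"ry":0.0087,"rz":0,"gripper":0},
    {"x":0.3,"y":-0.05,"z":10,"rx":0.0013,"ry":0.0087,"rz":0,"gripper":0},
    {"x":0.3,"y":-0.05,"z":35,"rx":0.0013,"ry":0.0087,"rz":0,"gripper":0},
    {"x":0.3,"y":-0.05,"z":65,"rx":0.0013,"ry":0.0087,"rz":0,"gripper":0},
    {"x":0.3,"y":-0.05,"z":65,"rx":0.0013,"ry":0.0087,"rz":0,"gripper":-1}
  ]
}}

```text
clock: 14.75
eef_pos: [597.3, 153.3, 144.4]
tcp_rot: [3.134, -0.003, 1.421]
contact_force: [0.6, -0.2, 0.4]
opening: 0.348
grasp_force: 0.0
```

```bash
python3 st.py; python3 - <<'E'
from h import *
import cv2
f=r.grab_frame("scene");cv2.imwrite("pics/p1.png",cv2.resize(f[180:310,350:460],None,fx=4.6,fy=4.6,interpolation=cv2.INTER_CUBIC))
E
```

```text
14.75 [597.344 153.271 144.438] [ 0.559 -0.202  0.432] [ 0.016 -0.019  0.033] tip [523.296 164.495 129.975] free [671.609 142.087 131.103] tilt 0.007517062046357693 roll [-0.008 -0.001  1.   ]
```

View pics/p1.png

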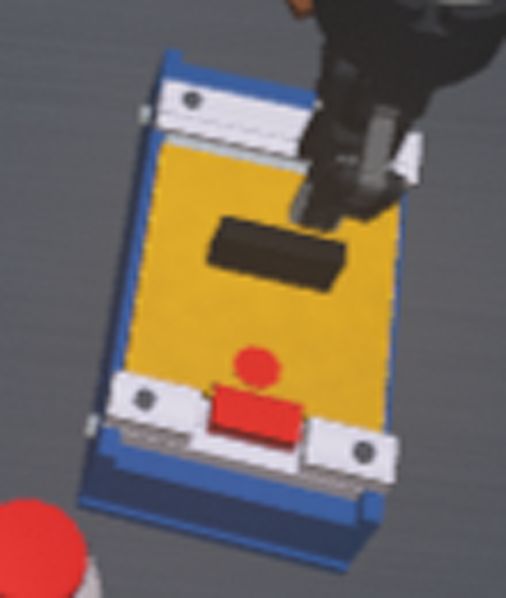

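The picture shows the cover in its place, with the tongue at the lip (230,150), the rib free, and the red dot (257,367) just in front of the catch (255,415). Next I press lightly with shut fingers, a little inboard of the dot so the fingers clear the catch.

Emit:
{"api": "servo_tool", "payload": {
  "deltas": [
    {"x":20,"y":-3,"z":0,"rx":0,"ry":0,"rz":0,"gripper":-1},
    {"x":45,"y":-7,"z":0,"rx":0,"ry":0,"rz":0,"gripper":-1},
    {"x":51.5,"y":-8,"z":-15,"rx":0,"ry":0,"rz":0,"gripper":-1},
    {"x":51.5,"y":-8,"z":-35,"rx":0,"ry":0,"rz":0,"gripper":-1},
    {"x":51.5,"y":-8,"z":-52,"rx":0,"ry":0,"rz":0,"gripper":-1},
    {"x":51.5,"y":-8,"z":-60,"rx":0,"ry":0,"rz":0,"gripper":-1},
    {"x":51.5,"y":-8,"z":-64,"rx":0,"ry":0,"rz":0,"gripper":-1},
    {"x":51.5,"y":-8,"z":-64,"rx":0,"ry":0,"rz":0,"gripper":-1},
    {"x":51.5,"y":-8,"z":-64,"rx":0,"ry":0,"rz":0,"gripper":-1}
  ]
}}

```text
clock: 15.7
eef_pos: [646.6, 144.7, 76.3]
tcp_rot: [3.14, -0.0, 1.421]
contact_force: [0.5, 0.1, -0.3]
opening: 0.001
grasp_force: 0.0
```

Emit:
{"api": "servo_tool", "payload": {
  "deltas": [
    {"x":0,"y":0,"z":-2,"rx":0,"ry":0,"rz":0,"gripper":-1},
    {"x":0,"y":0,"z":-4,"rx":0,"ry":0,"rz":0,"gripper":-1},
    {"x":0,"y":0,"z":-5,"rx":0,"ry":0,"rz":0,"gripper":-1},
    {"x":0,"y":0,"z":-6,"rx":0,"ry":0,"rz":0,"gripper":-1},
    {"x":0,"y":0,"z":-6,"rx":0,"ry":0,"rz":0,"gripper":-1}
  ]
}}

```text
clock: 16.2
eef_pos: [646.2, 144.5, 69.6]
tcp_rot: [3.141, 0.0, 1.421]
contact_force: [0.1, 0.3, 1.0]
opening: 0.002
grasp_force: 0.0
```

Emit:
{"api": "servo_tool", "payload": {
  "deltas": [
    {"x":0,"y":0,"z":-0.5,"rx":0,"ry":0,"rz":0,"gripper":-1},
    {"x":0,"y":0,"z":-1,"rx":0,"ry":0,"rz":0,"gripper":-1},
    {"x":0,"y":0,"z":-1,"rx":0,"ry":0,"rz":0,"gripper":-1}
  ]
}}

```text
clock: 16.5
eef_pos: [646.3, 144.5, 69.1]
tcp_rot: [3.14, 0.0, 1.421]
contact_force: [-0.9, -1.5, 4.2]
opening: -0.003
grasp_force: 2.3
```

Emit:
{"api": "servo_tool", "payload": {
  "deltas": [
    {"x":0,"y":0,"z":-0.4,"rx":0,"ry":0,"rz":0,"gripper":-1},
    {"x":0,"y":0,"z":-0.8,"rx":0,"ry":0,"rz":0,"gripper":-1},
    {"x":0,"y":0,"z":-0.8,"rx":0,"ry":0,"rz":0,"gripper":-1}
  ]
}}

```text
clock: 16.8
eef_pos: [646.4, 144.6, 69.1]
tcp_rot: [3.14, -0.0, 1.421]
contact_force: [-3.2, -1.4, 12.5]
opening: -0.003
grasp_force: 5.8
```

Emit:
{"api": "servo_tool", "payload": {
  "deltas": [
    {"x":0,"y":0,"z":5,"rx":0,"ry":0,"rz":0,"gripper":-1},
    {"x":0,"y":0,"z":35,"rx":0,"ry":0,"rz":0,"gripper":-1},
    {"x":0,"y":0,"z":75,"rx":0,"ry":0,"rz":0,"gripper":-1},
    {"x":-20,"y":-30,"z":115,"rx":0,"ry":0,"rz":0,"gripper":-1},
    {"x":-40,"y":-65,"z":140,"rx":0,"ry":0,"rz":0,"gripper":-1},
    {"x":-60,"y":-100,"z":150,"rx":0,"ry":0,"rz":0,"gripper":-1},
    {"x":-80,"y":-140,"z":150,"rx":0,"ry":0,"rz":0,"gripper":-1},
    {"x":-100,"y":-180,"z":150,"rx":0,"ry":0,"rz":0,"gripper":-1},
    {"x":-100,"y":-215,"z":150,"rx":0,"ry":0,"rz":0,"gripper":-1},
    {"x":-100,"y":-215,"z":150,"rx":0,"ry":0,"rz":0,"gripper":-1}
  ]
}}

```text
clock: 17.8
eef_pos: [545.8, -74.0, 218.3]
tcp_rot: [3.139, 0.001, 1.418]
contact_force: [-0.0, -0.4, 1.1]
opening: -0.004
grasp_force: 0.0
```

```bash
python3 - <<'E'
from h import *
import cv2
f=r.grab_frame("scene");a=cv2.resize(f[180:310,355:455],(400,520),interpolation=cv2.INTER_CUBIC)
f=r.grab_frame("top");b=cv2.resize(f[140:250,140:224],(397,520),interpolation=cv2.INTER_CUBIC)
cv2.imwrite("pics/p2.png",np.hstack([a,b]))
for z in (60,):
  u=np.array([np.cos(.15),-np.sin(.15)]);g=np.array([521.2,163.6])
  for n,c,d,h in(("dot","scene",131,69),("dot","top",131,69),("nose tip","scene",146,72),("nose tip pushed","scene",150,72)):
    print(n,c,proj(c,[*(g+d*u),h])[0])
print(r.sense()["contact_force"])
E
```

```text
dot scene [405.82772809 259.96490436]
dot top [182.91948347 172.93073183]
nose tip scene [405.50013004 265.40369464]
nose tip pushed scene [405.31690014 267.04209103]
[-0.08680139 -0.50793378  0.88366544]
```

View pics/p2.png

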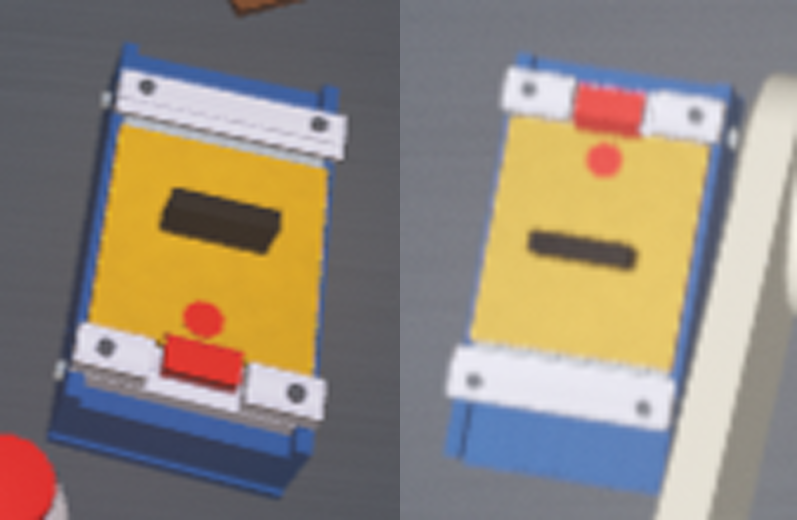

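The picture shows the cover flat and square. In the top view the red catch (608,110) is as long as it was at the start, 11 px, so it has sprung out over the edge, and the can is untouched. I'm handing in.

```bash
python3 -c "
from rig import r
print(r.sign_off())"
```

```text
the job is handed in; nothing more can be done
None
```

The cover is hooked, lying flat and locked under the catch as far as the forces and the last pictures show, and the job is handed in; the sign-off returned no verdict.

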